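# Vent a media bottle's screw cap for the steriliser

### The arm

A 7-joint arm with a two-finger parallel gripper is mounted at the origin on the work surface. World frame = base frame: x ahead of the robot, y to its left, z up, the work surface at z = 0. Lengths are in m, angles in rad, forces in N, time in s.
With the tool pointing down it reaches from about 0.425 to 0.925 m from the base axis. Payload 6.8 kg.
Tool frame: the origin (TCP) lies on the front face of the gripper's body, between the roots of the fingers; the fingertips stand 73 mm ahead of it and the grasp point (between the pads) lies r.pinch_z ahead of it (r.pinch_z is the distance from the TCP to the grasp point, in m); z points along the fingers, y is the direction in which the jaws open and shut (so a half turn about z gives the same grasp; the last joint's range is limited). The gripper opens to 85 mm and grips with 20 to 120 N. Pads are 22 mm wide; open, the fingers measure 114 mm over their backs; the gripper's body (76 mm by 85 mm) begins 54 mm behind the grasp point. The pads swing forward as they close: fully open they stand 13 mm farther back than shut.
Start: joints at [1.103, 0.477, 0.022, 1.555, -0.011, 1.109, -0.083], TCP at [0.238, -0.632, 0.304] pointing down, gripper open.
Joint ranges: [-2.96, 2.96], [-0.34, 2.1], [-1.41, 1.46], [0.24, 2.44], [-1.37, 4.51], [0.17, 1.92], [-2.96, 2.96]. Speed limits (rad/s): [2.39, 2.39, 3.14, 3.14, 3.14, 3.14, 3.14].

### API

Orientations are given as a rotation vector (axis times angle).
In Python, from bench import readout, grab_frame, r, search_frame, masks_of, tip_of gives the robot as it stands.
- The arm moves only by the tool step_arm, never from a script. Its argument "commands" is a list of rows, each a list of 7 numbers: the shift along the tool's x, y, z as a fraction of full scale, then the turn, a rotation vector about the tool's x, y, z as a fraction of full scale, then the gripper's target within -1 to 1 (shut at 1, half-way at 0, fully open at -1). In form: [[tx, ty, tz, ax, ay, az, hand], ...]. A call has exactly 10 rows; each row is the pose to reach, as a shift and turn from the pose measured when the call began, along the tool's axes at that moment, turning the shorter way round; what a row does not reach only later rows make up. Full scale, the value 1, is 500 mm for a shift and 360 degrees for a turn. A row lasts 1/8 s, in which the tool goes at most 62.5 mm and 10.7 degrees, less where a joint would pass 70% of its speed; a pose out of reach is approached as far as the arm can. A call with a number of a shift or a turn outside -1 to 1 is refused whole. A call with a gripper value outside its range is refused whole. The fingers move at their own pace and stop on an object; "newtons" is the grip in N (left out, the last holds). Time passes only in rows, so rows that repeat a pose let the fingers close, or fill a call up. It gives the time, the measured TCP pose, the force and the opening at its end, in the units of the state.
- readout.get_obs(): the state, without advancing time (a new reading comes with each control period).
- grab_frame(name): name is "side" or "top" or "wrist"; returns a dict with "img" (384x512x3 uint8, red, green, blue), "K" (3x3 intrinsics, pixels), "world_to_cam" (4x4, takes a point from world to camera coordinates). Camera axes: x right, y down, z forward; pixel columns grow to the right and rows downward; lengths in m; the calibration is good to about 2 mm. A picture is of the moment at which its call begins. There is no depth.
- r.hand_in(): hands the job in, once; it reports no verdict.
Trained networks look in a picture, given as the dict that the camera call returned (one of the last four; its "shot" number tells which), for a name from the list of things; names that differ only in an ending like _2 or _b are one class to them, and where a whole thing is asked for, a point or a joint stands for the part that bears it (a point fixed in the world has none). Each returns a list of dicts, best first, with "p" (0 to 1); they miss things now and then, are a little off and sometimes report something else, mostly with a low value. They report only what shows in the picture. A call takes as long as a camera call. They do not tell look-alikes from the thing itself.
- search_frame(thing, picture): "extent" ([centre column, centre row, width, height] in pixels, round what is visible of it).
- masks_of(thing, picture): "pixels" (384x512 bool, what is visible of it) and "extent" ([centre column, centre row, width, height] in pixels, round what is visible of it).
- tip_of(thing, picture): "point" ([column, row] in pixels: a listed point, or the origin of a listed thing).
The state is a dict: "clock": time; "joints": joint angles; "qvel": joint speeds; "tau": joint torques, N m; "tcp_pos": TCP position; "orientation": TCP orientation; "contact_force": force on the tool from outside, world axes, zero at the start; "moment": the same for the moment, N m; "grip_width": finger opening in m.
Only numpy, scipy, OpenCV 4.12 (cv2) and the standard library are available. Lean on these libraries where they do the work, as an engineer would, in place of code of your own. Each camera call takes 0.05 s, during which the arm holds its last target. There are 200 camera calls.

### The job

Take the loose blue lid off the metal carrier by its yellow tab: tip the tab side up first while the opposite edge still rests on the rim, then lift it away and set it down flat, right way up, on the middle of the green mat without dropping it. Then screw the white cap of the bottle inside fully home (clockwise) and back it off a quarter turn so that it can vent, and finish still gripping the cap there, keeping it still. Leave the marker, tape roll, beaker and other bottle where they are.

Things in the scene. Friction and masses are not known exactly. Their poses are not given: they have to be found in the camera images.
- carrier: Open round aluminium carrier, fixed to the table: outside diameter 154 mm, inside 144 mm, rim 93 mm above its underside. Origin: centre of its underside on the table, z up. A brown bottle (64 mm diameter, shoulder 50 mm above the table, neck 34 mm) is fixed upright on its axis. The gap between cap and carrier wall is 51 mm all round.
- lid: Loose blue lid, 150 g: disc 160 mm diameter, 4 mm thick, lying on the carrier's rim, with a grey register disc below it (136 mm diameter, 6 mm high) that drops into the carrier with 4 mm play. Origin: centre of the register's underside, z up through the lid; own +x points to the yellow tab. On the carrier the origin is 87 mm above the table; on the mat 3 mm above the table.
- lid_tab (a point): On the lid's yellow upright tab: a fin 10 mm thick, 30 mm long along the lid's radius (own x), standing 32 mm above the blue disc. The point is 60 mm from the lid's centre, on the fin's mid-plane, 42 mm above the lid's origin, which is the fin's top. Pinch the fin across its thickness (the lid's y).
- lid_heel (a point): Underside of the lid's edge opposite the tab (80 mm from the centre, 6 mm above the lid's origin); the lid pivots here on the rim when the tab is raised.
- mat: Green mat fixed to the table, 200 x 200 x 3 mm. Origin: centre of its underside on the table.
- cap (a joint): The white ribbed round cap on the bottle's thread, already started: rad it is unscrewed from fully home. 0 = bottomed out at a hard stop, grows anticlockwise seen from above; it cannot come off. It starts 1.9 to 2.8 rad open. About 0.06 N m of friction keeps it where it is left. It rises 6 mm per turn opened.
- cap_top (a point): Centre of the cap's top face, z up; own x points along the red stripe on the cap and turns with it. The cap is 42 mm in diameter and 24 mm high, its bottom edge 24 mm below this point; its top is 80 mm above the table when home (13 mm below the carrier's rim).
- marker: Bystander: loose white marker with blue cap, 130 x 14 x 14 mm, lying between carrier and mat.
- tape: Bystander: loose brown tape roll, 90 mm diameter, 24 mm high.
- beaker: Bystander: loose glass beaker, 70 mm diameter, 90 mm high.
- bottle: Bystander: loose closed brown bottle, 66 mm diameter, 130 mm high.
Mind the look-alikes: they are no part of the job. What is meant by the lid is not black, and is the larger of those in its own colour.

How it is judged:
By the outcome, as a careful person would: the job done as asked, in the order asked, and still so for the second after the job is handed in, while the arm keeps its last pose, push and grip.
It also fails if it takes over 72 s, if anything falls off the work surface, if the arm or the gripper's body presses on something with over 40 N, if the wrist force passes 120 N, or if a joint passes its speed limit or range.

## Working session

There is one attempt and no reset: what is moved stays moved. The work goes in short steps, Python scripts to look and compute and a tool call to move; the robot and the scene stay as the last step left them, time stands still between calls to the robot, and variables do not carry over. Pictures are saved under pics/ and viewed, about 8 in all and at most 12, crops included, and the job is handed in when it is done.

Besides the shell and the picture viewer there is one more tool, called as name(argument=value, ...), one argument or row to a line, values as JSON. step_arm: Moves the arm, as the interface text tells. Its arguments: {"type":"object","properties":{"commands":{"type":"array"},"newtons":{"type":"number"}},"required":["commands"]}

```bash
ls; mkdir -p pics; cat > h.py <<'E'
import numpy as np, cv2
from scipy.spatial.transform import Rotation as R
from bench import readout, grab_frame, r, search_frame, masks_of, tip_of
def save(p,name,crop=None):
    im=p["img"][:,:,::-1]
    if crop: c=crop; im=cv2.resize(im[c[1]:c[3],c[0]:c[2]],None,fx=c[4],fy=c[4])
    cv2.imwrite("pics/"+name+".png",im)
def ray(p,uv):
    W=p["world_to_cam"];Rm=W[:3,:3];c=-Rm.T@W[:3,3]
    d=Rm.T@np.linalg.inv(p["K"])@np.array([uv[0],uv[1],1.]);return c,d/np.linalg.norm(d)
def atz(p,uv,z):
    c,d=ray(p,uv);return c+d*(z-c[2])/d[2]
def proj(p,X):
    W=p["world_to_cam"];q=p["K"]@(W[:3,:3]@np.asarray(X)+W[:3,3]);return q[:2]/q[2]
def rel(target,Rt=None):
    """print shift & turn in command units to reach TCP target (world) and Rt"""
    o=readout.get_obs();R0=R.from_rotvec(o["orientation"])
    s=R0.inv().apply(np.asarray(target)-o["tcp_pos"])/0.5
    t=np.zeros(3) if Rt is None else (R0.inv()*Rt).as_rotvec()/(2*np.pi)
    return np.round(s,4),np.round(t,4)
E
python3 - <<'E'
from h import *
np.set_printoptions(precision=4,suppress=True)
o=readout.get_obs();print(o, r.pinch_z)
t=grab_frame("top");s=grab_frame("side");save(t,"top0");save(s,"side0")
z={"carrier":0,"lid":.087,"lid_tab":.129,"lid_heel":.093,"mat":0,"marker":.007,"tape":0.0,"beaker":0,"bottle":0,"cap_top":.08}
for n in z:
    for nm,p in(("top",t),("side",s)):
        for d in tip_of(n,p)[:4]: print(n,nm,round(d["p"],2),np.round(d["point"],1),atz(p,d["point"],z[n]))
E
python3 - <<'E'
import cv2,numpy as np
a=cv2.imread('pics/top0.png');b=cv2.imread('pics/side0.png')
cv2.imwrite('pics/both0.png',cv2.resize(np.hstack([a,b]),(800,300)))
E
```

```text
pics
{'clock': 0.0, 'joints': array([ 1.1029,  0.4778,  0.0224,  1.5564, -0.0115,  1.1093, -0.0831]), 'qvel': array([-0.0002, -0.0016, -0.0003,  0.0004, -0.001 , -0.0002, -0.0015]), 'tau': array([ -0.0001, -59.6436,   1.6081, -28.1193,   0.0125,   0.0095,
         0.    ]), 'tcp_pos': array([ 0.2375, -0.6314,  0.3029]), 'orientation': array([-3.0892, -0.5618,  0.0008]), 'contact_force': array([ 0.1241,  0.6878, -0.2658]), 'moment': array([ 0.032 , -0.0063, -0.0253]), 'grip_width': 0.08537322670044921} 0.0539
carrier top 0.67 [314.8 185.8] [ 0.5922 -0.1894  0.    ]
carrier side 0.74 [224.8 257.8] [0.509  0.1862 0.    ]
lid top 0.98 [201.4 276. ] [0.2866 0.1977 0.087 ]
lid top 0.87 [197.  156.2] [0.6837 0.2151 0.087 ]
lid top 0.76 [203.9 207.3] [0.5115 0.1909 0.087 ]
lid side 0.87 [223.1 228.9] [0.5161 0.1794 0.087 ]
lid side 0.7 [160.4 242.8] [0.6078 0.3096 0.087 ]
lid side 0.66 [294.3 297. ] [0.25   0.2896 0.087 ]
lid_tab top 0.94 [184.3 158.9] [0.6664 0.2499 0.129 ]
lid_tab top 0.85 [194.9 192.1] [0.5574 0.2145 0.129 ]
lid_tab top 0.82 [206.3 295.3] [0.2298 0.176  0.129 ]
lid_tab to
[... 546 characters left out ...]
heel side 0.62 [172.4 234.2] [0.6017 0.2734 0.093 ]
mat top 0.78 [315.3 185.7] [ 0.5925 -0.1912  0.    ]
mat side 0.67 [268.7 190. ] [ 0.599  -0.1833  0.    ]
marker top 0.72 [263.1 218.2] [ 0.4783 -0.0054  0.007 ]
marker side 0.61 [273.6 229. ] [0.4634 0.0112 0.007 ]
tape top 0.48 [258.4 149.4] [0.7248 0.0094 0.    ]
tape side 0.61 [203.1 205.8] [0.7204 0.019  0.    ]
tape side 0.28 [197.9 214.5] [0.7018 0.0666 0.    ]
beaker top 0.8 [385.4 220.8] [ 0.4664 -0.4349  0.    ]
beaker side 0.71 [335.5 173.6] [ 0.4573 -0.4234  0.    ]
bottle top 0.76 [137.2 234. ] [0.4267 0.4358 0.    ]
bottle side 0.93 [188.3 335.3] [ 0.4214  0.4311 -0.    ]
cap_top side 0.32 [186.4 336.9] [0.3722 0.4832 0.08  ]
```

View pics/top0.png

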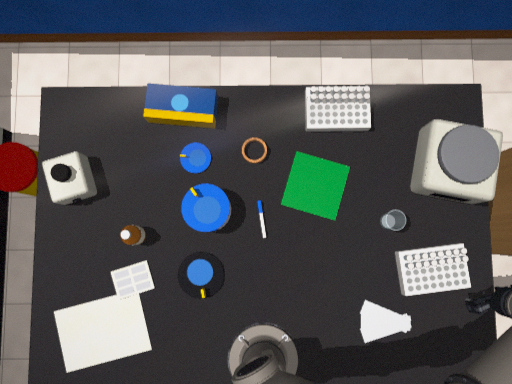

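View pics/side0.png

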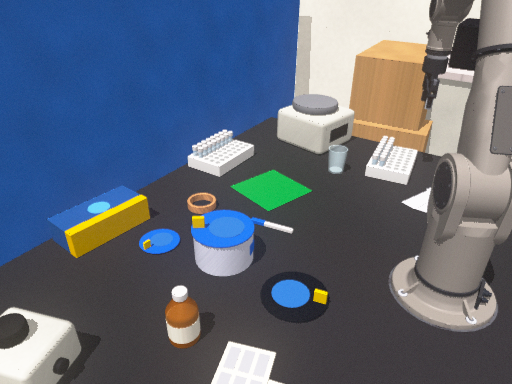

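```bash
python3 - <<'E'
from h import *
np.set_printoptions(precision=4,suppress=True)
t=grab_frame("top");s=grab_frame("side")
def tri(a,b):
    c1,d1=ray(t,a);c2,d2=ray(s,b)
    A=np.c_[d1,-d2];k=np.linalg.lstsq(A,c2-c1,rcond=None)[0]
    p,q=c1+k[0]*d1,c2+k[1]*d2;return (p+q)/2,np.linalg.norm(p-q)
print("lid",tri([203.9,207.3],[223.1,228.9]));print("tab",tri([194.9,192.1],[198.1,214]));print("heel",tri([219.7,230.2],[257.6,225.2]))
print(rel([0.5,-0.2,0.33]), [round(v,2) for v in R.from_rotvec(readout.get_obs()["orientation"]).as_matrix().ravel()])
E
```

```text
lid (array([0.5098, 0.1891, 0.0956]), np.float64(0.002277956232196757))
tab (array([0.5595, 0.2156, 0.1361]), np.float64(0.007256519204271352))
heel (array([0.4363, 0.1375, 0.105 ]), np.float64(0.0034782195979335324))
(array([ 0.7951, -0.6237, -0.0522]), array([0., 0., 0.])) [np.float64(0.94), np.float64(0.35), np.float64(0.0), np.float64(0.35), np.float64(-0.94), np.float64(-0.0), np.float64(0.0), np.float64(0.0), np.float64(-1.0)]
```

step_arm(
  commands=[
    [0.2,-0.16,-0.05,0,0,0,-1],
    [0.4,-0.31,-0.05,0,0,0,-1],
    [0.6,-0.47,-0.05,0,0,0,-1],
    [0.8,-0.62,-0.05,0,0,0,-1],
    [0.8,-0.62,-0.05,0,0,0,-1],
    [0.8,-0.62,-0.05,0,0,0,-1],
    [0.8,-0.62,-0.05,0,0,0,-1],
    [0.8,-0.62,-0.05,0,0,0,-1],
    [0.8,-0.62,-0.05,0,0,0,-1],
    [0.8,-0.62,-0.05,0,0,0,-1],
  ],
  newtons=60,
)

```text
clock: 2.45
tcp_pos: [0.503, -0.2007, 0.3289]
orientation: [3.09, 0.564, -0.0]
contact_force: [0.7, 0.3, -0.1]
grip_width: 0.0857
```

```bash
python3 - <<'E'
from h import *
np.set_printoptions(precision=4,suppress=True)
o=readout.get_obs();print(o["tcp_pos"],o["orientation"],o["joints"],o["clock"])
print(rel([0.48,0.17,0.33]))
E
```

```text
[ 0.503  -0.2007  0.3289] [ 3.0903  0.5638 -0.0003] [ 0.4481  0.2451 -0.2179  1.8349  0.0603  1.068  -1.0024] 2.45
(array([ 0.2189, -0.7099, -0.0024]), array([0., 0., 0.]))
```

step_arm(
  commands=[
    [0.03,-0.12,0,0,0,0,-1],
    [0.07,-0.24,0,0,0,0,-1],
    [0.11,-0.36,0,0,0,0,-1],
    [0.15,-0.48,0,0,0,0,-1],
    [0.19,-0.6,0,0,0,0,-1],
    [0.22,-0.71,0,0,0,0,-1],
    [0.22,-0.71,0,0,0,0,-1],
    [0.22,-0.71,0,0,0,0,-1],
    [0.22,-0.71,0,0,0,0,-1],
    [0.22,-0.71,0,0,0,0,-1],
  ],
)

```text
clock: 3.7
tcp_pos: [0.4809, 0.1686, 0.3288]
orientation: [3.091, 0.559, -0.0]
contact_force: [-0.2, 1.0, -0.3]
grip_width: 0.0854
```

```bash
python3 - <<'E'
from h import *
np.set_printoptions(precision=4,suppress=True)
o=readout.get_obs();print(o["tcp_pos"],o["orientation"],o["joints"],o["clock"])
p=grab_frame("wrist");save(p,"w1");c,d=ray(p,[256,192]);print("cam",c,d)
for n,z in(("lid",.087),("lid_tab",.129),("lid_heel",.093)):
    for q in tip_of(n,p)[:3]: print(n,round(q["p"],2),q["point"],atz(p,q["point"],z))
for q in masks_of("lid",p)[:2]: print(q["p"],q["extent"])
h=cv2.cvtColor(p["img"],cv2.COLOR_RGB2HSV)
m=cv2.inRange(h,(22,120,90),(35,255,255))
n,l,st,ce=cv2.connectedComponentsWithStats(m)
for i in range(1,n):
    if st[i,4]>100: print("yellow",st[i],ce[i],cv2.minAreaRect(np.argwhere(l==i)[:,::-1].astype(np.float32)))
E
```

```text
[0.4809 0.1686 0.3288] [ 3.0906  0.5591 -0.0004] [-0.0483  0.2153 -0.4723  1.8898  0.1123  1.0626 -1.7789] 3.7
cam [0.5496 0.1944 0.398 ] [-0.2713 -0.1183 -0.9552]
lid 0.63 [177.0, 266.2] [0.3446 0.2099 0.087 ]
lid 0.62 [247.2, 137.4] [0.5127 0.185  0.087 ]
lid_tab 0.86 [222.1, 76.3] [0.5578 0.2234 0.129 ]
lid_tab 0.83 [166.8, 319.9] [0.3061 0.1996 0.129 ]
lid_heel 0.86 [182.3, 219.8] [0.4054 0.2204 0.093 ]
0.86 [175.6, 273.5, 111.0, 110.3]
0.73 [245.0, 133.3, 160.2, 157.4]
yellow [218  57  18  36 350] [226.1457  75.0343] ((226.16261291503906, 74.1985855102539), (37.39336013793945, 10.181892395019531), 75.46554565429688)
yellow [162 297  15  33 338] [168.4024 312.7485] ((168.02943420410156, 312.88238525390625), (12.611852645874023, 33.22737503051758), 14.03624439239502)
```

View pics/w1.png

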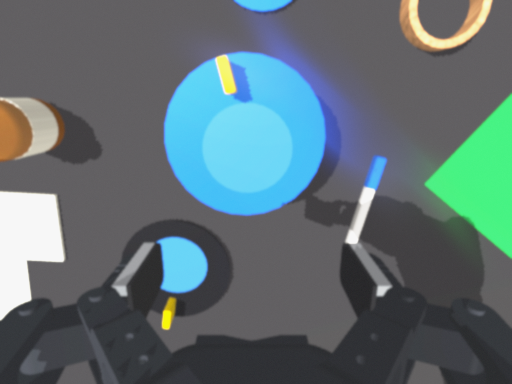

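```bash
python3 - <<'E'
from h import *
np.set_printoptions(precision=4,suppress=True)
p=grab_frame("wrist")
h=cv2.cvtColor(p["img"],cv2.COLOR_RGB2HSV)
m=cv2.inRange(h,(90,120,100),(115,255,255))
n,l,st,ce=cv2.connectedComponentsWithStats(m);i=l[170,200] or l[100,190];print(st[i])
c=max(cv2.findContours((l==i).astype(np.uint8),cv2.RETR_EXTERNAL,cv2.CHAIN_APPROX_NONE)[0],key=len)
hull=cv2.convexHull(c)[:,0]
X=np.array([atz(p,u,.097)[:2] for u in hull])
A=np.c_[2*X,np.ones(len(X))];s=np.linalg.lstsq(A,(X**2).sum(1),rcond=None)[0];print("centre",s[:2],"r",np.sqrt(s[2]+s[:2]@s[:2]))
q=((h[:,:,0]>20)&(h[:,:,0]<36)&(h[:,:,1]>60)&(h[:,:,2]>120)).astype(np.uint8)
q[:50]=0;q[100:]=0;q[:,:205]=0;q[:,245:]=0
pts=np.argwhere(q)[:,::-1].astype(np.float32)
rc=cv2.minAreaRect(pts);b=cv2.boxPoints(rc);print(rc)
B=np.array([atz(p,u,.129)[:2] for u in b]);print(B,B.mean(0))
# project fin model for yaw candidates & compare
best=[]
cx=s[:2]
from itertools import product
for yaw in np.radians(np.arange(20,45,1)):
    u=np.array([np.cos(yaw),np.sin(yaw)]);v=np.array([-u[1],u[0]])
    P=[proj(p,[*(cx+u*a+v*w),z]) for a,w,z in product((.045,.075),(-.005,.005),(.097,.129))]
    mk=np.zeros_like(q);cv2.fillConvexPoly(mk,cv2.convexHull(np.array(P,np.float32)).round().astype(np.int32),1)
    best.append(((mk&q).sum()/(mk|q).sum(),np.degrees(yaw)))
print(sorted(best)[::-1][:4])
save(p,"w1c",(150,40,340,230,3))
E
```

```text
[  165    51   176   165 20865]
centre [0.5121 0.1841] r 0.08207166464961058
((228.05841064453125, 74.22389221191406), (38.83090591430664, 10.938283920288086), 75.37911987304688)
[[0.5702 0.2333]
 [0.5752 0.2259]
 [0.5506 0.2084]
 [0.5453 0.216 ]] [0.5603 0.2209]
[(np.float64(0.7298747763864043), np.float64(38.0)), (np.float64(0.7186379928315412), np.float64(39.0)), (np.float64(0.7152899824253075), np.float64(37.0)), (np.float64(0.6554621848739496), np.float64(36.0))]
```

step_arm(
  commands=[
    [0.06,-0.014,0.03,0,0,-0.02,-1],
    [0.12,-0.028,0.06,0,0,-0.044,-1],
    [0.185,-0.042,0.1,0,0,-0.044,-1],
    [0.185,-0.042,0.14,0,0,-0.044,-1],
    [0.185,-0.042,0.187,0,0,-0.044,-1],
    [0.185,-0.042,0.187,0,0,-0.044,-1],
    [0.185,-0.042,0.187,0,0,-0.044,-1],
    [0.185,-0.042,0.187,0,0,-0.044,-1],
    [0.185,-0.042,0.187,0,0,-0.044,-1],
    [0.185,-0.042,0.187,0,0,-0.044,-1],
  ],
)

```text
clock: 5.25
tcp_pos: [0.5598, 0.2224, 0.2357]
orientation: [2.983, 0.984, 0.001]
contact_force: [-0.1, -0.6, -0.5]
grip_width: 0.0857
```

```bash
python3 - <<'E'
from h import *
np.set_printoptions(precision=4,suppress=True)
o=readout.get_obs();Rt=R.from_rotvec(o["orientation"]);print(o["tcp_pos"],Rt.as_matrix().round(3).tolist(),o["joints"],o["clock"])
p=grab_frame("wrist");save(p,"w2")
for n,z in(("lid_tab",.129),):
    for q in tip_of(n,p)[:3]: print(n,round(q["p"],2),q["point"],atz(p,q["point"],z))
x,y=Rt.as_matrix()[:,0],Rt.as_matrix()[:,1]
T=np.array([.560,.2206,.129]);print("expected tab px",proj(p,T),"tool centre px",proj(p,o["tcp_pos"]+Rt.apply([0,0,o["tcp_pos"][2]-.129])))
print(rel([.56,.2206,.174],R.from_matrix(np.c_[[np.cos(np.radians(36.5)),np.sin(np.radians(36.5)),0],[np.sin(np.radians(36.5)),-np.cos(np.radians(36.5)),0],[0,0,-1]])))
E
```

```text
[0.5598 0.2224 0.2357] [[0.804, 0.595, 0.001], [0.595, -0.804, -0.0], [0.0, 0.0, -1.0]] [-0.1205  0.4733 -0.4765  1.7747  0.2595  0.9555 -1.6369] 5.25
lid_tab 0.78 [251.6, 222.6] [0.5589 0.2218 0.129 ]
lid_tab 0.66 [302.0, 7.9] [0.6701 0.272  0.129 ]
expected tab px [254.2028 222.3407] tool centre px [251.7536 220.9441]
(array([-0.0017,  0.0032,  0.123 ]), array([ 0., -0.,  0.]))
```

View pics/w2.png

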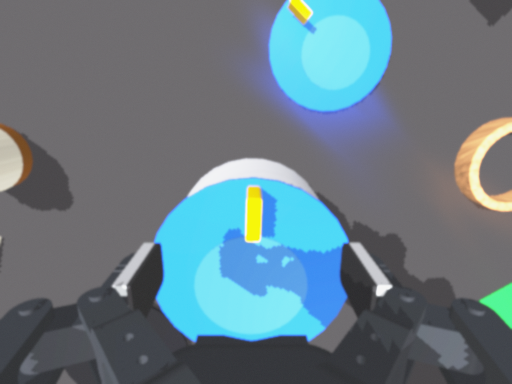

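step_arm(
  commands=[
    [0,0.001,0.04,0,0,0,-1],
    [0,0.001,0.08,0,0,0,-1],
    [0,0.001,0.11,0,0,0,-1],
    [0,0.001,0.123,0,0,0,-1],
    [0,0.001,0.123,0,0,0,-1],
    [0,0.001,0.123,0,0,0,1],
    [0,0.001,0.123,0,0,0,1],
    [0,0.001,0.123,0,0,0,1],
    [0,0.001,0.123,0,0,0,1],
    [0,0.001,0.123,0,0,0,1],
  ],
  newtons=80,
)

```text
clock: 6.6
tcp_pos: [0.5602, 0.2221, 0.1744]
orientation: [2.983, 0.984, 0.001]
contact_force: [-0.2, -0.1, 3.0]
grip_width: 0.0085
```

step_arm(
  commands=[
    [-0.006,0,-0.0096,0,0.0056,0,1],
    [-0.012,0,-0.0188,0,0.0111,0,1],
    [-0.0184,0,-0.0278,0,0.0167,0,1],
    [-0.0252,0,-0.0366,0,0.0222,0,1],
    [-0.0322,0,-0.0452,0,0.0278,0,1],
    [-0.0396,0,-0.0534,0,0.0333,0,1],
    [-0.0396,0,-0.0534,0,0.0333,0,1],
    [-0.0396,0,-0.0534,0,0.0333,0,1],
    [-0.0396,0,-0.0534,0,0.0333,0,1],
    [-0.0396,0,-0.0534,0,0.0333,0,1],
  ],
)

```text
clock: 7.85
tcp_pos: [0.5443, 0.2104, 0.2008]
orientation: [-2.907, -0.959, -0.305]
contact_force: [-0.6, -0.8, -0.0]
grip_width: 0.0086
```

```bash
python3 - <<'E'
from h import *
np.set_printoptions(precision=4,suppress=True)
o=readout.get_obs();Rt=R.from_rotvec(o["orientation"]);print(o["tcp_pos"],Rt.as_matrix().round(3).tolist(),o["contact_force"],o["moment"],o["grip_width"],o["clock"])
p=grab_frame("side");save(p,"s2",(130,150,350,310,3.5))
E
```

```text
[0.5443 0.2104 0.2008] [[0.786, 0.595, 0.167], [0.582, -0.804, 0.123], [0.208, 0.0, -0.978]] [-0.6333 -0.8006 -0.0079] [-0.3483  0.3708  0.0136] 0.008570519194289028 7.85
```

View pics/s2.png

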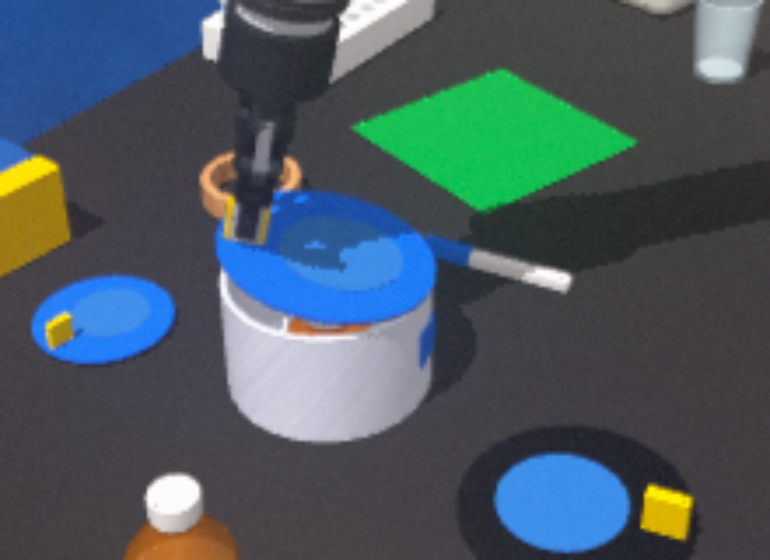

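step_arm(
  commands=[
    [0.004,0,-0.02,0,0,0,1],
    [0.008,0,-0.04,0,0,0,1],
    [0.016,0,-0.075,0,0,0,1],
    [0.025,0,-0.118,0,0,0,1],
    [0.034,0,-0.16,0,-0.01,0,1],
    [0.042,0,-0.2,0,-0.02,0,1],
    [0.042,0,-0.2,0,-0.0333,0,1],
    [0.042,0,-0.2,0,-0.0333,0,1],
    [0.042,0,-0.2,0,-0.0333,0,1],
    [0.042,0,-0.2,0,-0.0333,0,1],
  ],
)

```text
clock: 9.15
tcp_pos: [0.5437, 0.21, 0.303]
orientation: [2.983, 0.984, 0.001]
contact_force: [1.1, -0.9, -1.6]
grip_width: 0.009
```

```bash
python3 - <<'E'
from h import *
np.set_printoptions(precision=4,suppress=True)
o=readout.get_obs();Rt=R.from_rotvec(o["orientation"]);print(o["tcp_pos"],Rt.as_matrix().round(3).tolist(),o["contact_force"],o["moment"],o["grip_width"],o["clock"],o["joints"])
for nm in("top","side"):
    p=grab_frame(nm);im=cv2.imread(f"pics/{nm}0.png");h=cv2.cvtColor(im,cv2.COLOR_BGR2HSV)
    m=cv2.inRange(h,(45,120,60),(75,255,255));n,l,st,ce=cv2.connectedComponentsWithStats(m);i=1+np.argmax(st[1:,4])
    c=max(cv2.findContours((l==i).astype(np.uint8),0,1)[0],key=len)
    b=cv2.approxPolyDP(cv2.convexHull(c),8,True)[:,0]
    B=np.array([atz(p,u,.003)[:2] for u in b]);print(nm,B.tolist(),B.mean(0))
    if nm=="side": save(p,"s3",(130,100,350,310,3))
p=grab_frame("top")
for q in tip_of("lid",p)[:4]:print(q["p"],q["point"],atz(p,q["point"],.2))
E
```

```text
[0.5437 0.21   0.303 ] [[0.804, 0.595, 0.001], [0.595, -0.804, 0.0], [0.001, 0.0, -1.0]] [ 1.0779 -0.9375 -1.5957] [ 0.014  -0.0381  0.0235] 0.009007889149146235 9.15 [-0.0644  0.3755 -0.5242  1.7549  0.2115  1.0668 -1.5948]
top [[0.7173063614256987, -0.12457616952206887], [0.6617399210966617, -0.3119275473057848], [0.4703447277765751, -0.25743720962147904], [0.5280813044854871, -0.06881619293840956]] [ 0.5944 -0.1907]
side [[0.4735839971753296, -0.2532986310933282], [0.5356614727945354, -0.0695179375970435], [0.7216642190990907, -0.1277072932882123], [0.6542334956747168, -0.3180086513216035]] [ 0.5963 -0.1921]
0.74 [197.0, 155.3] [0.6631 0.1978 0.2   ]
0.61 [200.7, 276.0] [0.2955 0.1839 0.2   ]
0.55 [202.8, 206.0] [0.506  0.1789 0.2   ]
```

View pics/s3.png

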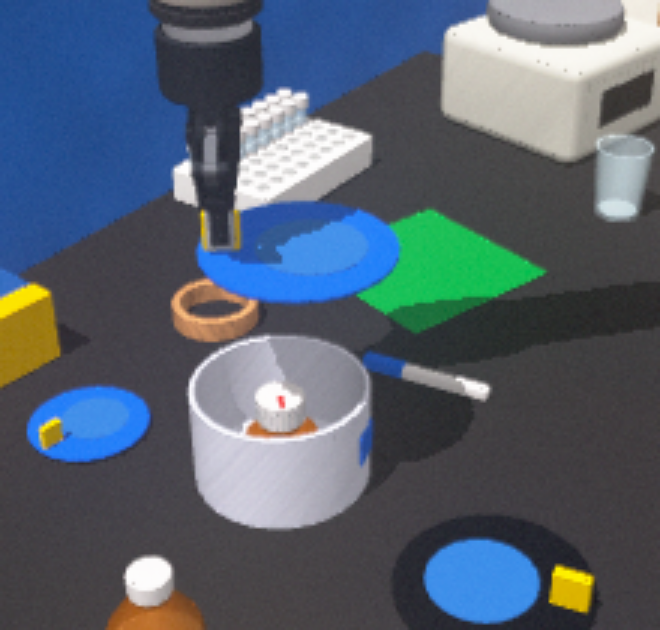

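step_arm(
  commands=[
    [-0.02,0.05,0,0,0,0,1],
    [-0.05,0.13,0,0,0,0,1],
    [-0.085,0.22,0,0,0,0,1],
    [-0.12,0.31,0,0,0,0,1],
    [-0.155,0.4,0,0,0,0,1],
    [-0.19,0.49,0,0,0,0,1],
    [-0.225,0.58,0,0,0,0,1],
    [-0.255,0.66,0,0,0,0,1],
    [-0.273,0.706,0,0,0,0,1],
    [-0.273,0.706,0,0,0,0,1],
  ],
)

```text
clock: 10.6
tcp_pos: [0.6441, -0.1568, 0.3027]
orientation: [2.985, 0.979, -0.0]
contact_force: [0.3, 0.3, -0.8]
grip_width: 0.0084
```

```bash
python3 - <<'E'
from h import *
np.set_printoptions(precision=4,suppress=True)
o=readout.get_obs();Rt=R.from_rotvec(o["orientation"]);print(o["tcp_pos"],Rt.as_matrix().round(3).tolist(),o["contact_force"],o["moment"],o["grip_width"],o["clock"],o["joints"])
t=grab_frame("top");s=grab_frame("side");w=grab_frame("wrist")
Tl=o["tcp_pos"]-np.array([0,0,.0874])-Rt.apply([.0606,0,0]);print("exp lid",Tl)
for p in(t,s,w):
    for q in tip_of("lid",p)[:3]:print(round(q["p"],2),q["point"],atz(p,q["point"],Tl[2]),proj(p,Tl))
# lid plane from top-disc outline in top & side
for nm,p in(("top",t),("side",s)):
    q=min(masks_of("lid",p),key=lambda d:np.linalg.norm(np.array(d["extent"][:2])-proj(p,Tl)))
    c=cv2.convexHull(np.argwhere(q["pixels"])[:,::-1].astype(np.int32));e=cv2.fitEllipse(c)
    ang=np.linspace(0,2*np.pi,72)
    ref=cv2.fitEllipse(np.array([proj(p,Tl+[.08*np.cos(a),.08*np.sin(a),.01]) for a in ang],np.float32))
    print(nm,q["p"],e,"level model",ref)
print(rel([.644,-.155,.15]))
save(s,"s4",(180,100,400,265,3))
E
```

```text
[ 0.6441 -0.1568  0.3027] [[0.806, 0.592, -0.0], [0.592, -0.806, -0.0], [-0.0, 0.0, -1.0]] [ 0.2749  0.328  -0.8061] [ 0.1383 -0.0573 -0.0179] 0.008365608739608815 10.6 [ 0.4169  0.4877 -0.3851  1.5658  0.1967  1.1265 -0.9492]
exp lid [ 0.5953 -0.1927  0.2153]
0.92 [326.1, 174.8] [ 0.5969 -0.1966  0.2153] [324.8234 175.3198]
0.81 [202.6, 275.5] [0.2982 0.1761 0.2153] [324.8234 175.3198]
0.56 [193.1, 156.4] [0.6566 0.2073 0.2153] [324.8234 175.3198]
0.68 [157.7, 242.8] [0.4814 0.4251 0.2153] [272.9628 130.0525]
0.65 [291.0, 298.1] [0.1985 0.4116 0.2153] [272.9628 130.0525]
0.57 [271.3, 128.3] [ 0.6073 -0.2024  0.2153] [272.9628 130.0525]
0.82 [250.8, 321.8] [ 0.5957 -0.1881  0.2153] [256.2817 325.8296]
top 0.55 ((309.6495666503906, 179.74755859375), (18.911943435668945, 40.51415252685547), 166.24041748046875) level model ((325.3252258300781, 174.9603271484375), (52.396053314208984, 53.38568878173828), 116.92974090576172)
side 0.86 ((272.0290222167969, 127.37078857421875), (19.04247283935547, 48.77102279663086), 92.14348602294922) level model ((273.0880432128906, 127.5649642944336), (18.839435577392578, 51.06696319580078), 91.53057098388672)
(array([-0.0021,  0.0018,  0.3065]), array([0., 0., 0.]))
```

step_arm(
  commands=[
    [0,0,0.05,0,0,0,1],
    [0,0,0.11,0,0,0,1],
    [0,0,0.17,0,0,0,1],
    [0,0,0.23,0,0,0,1],
    [0,0,0.29,0,0,0,1],
    [0,0,0.34,0,0,0,1],
    [0,0,0.38,0,0,0,1],
    [0,0,0.4,0,0,0,1],
    [0,0,0.4,0,0,0,1],
    [0,0,0.4,0,0,0,1],
  ],
)

```text
clock: 12.25
tcp_pos: [0.645, -0.1537, 0.1043]
orientation: [2.982, 0.986, 0.003]
contact_force: [-0.2, -0.8, -1.2]
grip_width: 0.0087
```

```bash
python3 - <<'E'
from h import *
np.set_printoptions(precision=4,suppress=True)
o=readout.get_obs();Rt=R.from_rotvec(o["orientation"]);print(o["tcp_pos"],o["contact_force"],o["moment"],o["joints"])
t=grab_frame("top");s=grab_frame("side");w=grab_frame("wrist")
Tl=o["tcp_pos"]-np.array([0,0,.0874])-Rt.apply([.0606,0,0]);print("exp lid",Tl)
for p in(t,s,w):
    q=min(tip_of("lid",p),key=lambda d:np.linalg.norm(np.array(d["point"])-proj(p,Tl)));print(round(q["p"],2),q["point"],atz(p,q["point"],Tl[2]),proj(p,Tl))
save(s,"s4",(180,100,400,265,3))
E
```

```text
[ 0.645  -0.1537  0.1043] [-0.2244 -0.7563 -1.2376] [ 0.0292 -0.0985 -0.0299] [ 0.3722  0.7048 -0.3299  1.7028  0.3022  0.7821 -1.0323]
exp lid [ 0.5964 -0.1898  0.0168]
0.62 [317.1, 183.9] [ 0.5966 -0.1955  0.0168] [315.4918 183.9723]
0.8 [268.5, 183.0] [ 0.6099 -0.1988  0.0168] [270.4993 185.1543]
0.95 [250.0, 322.8] [ 0.5959 -0.189   0.0168] [251.4927 323.0069]
```

View pics/s4.png

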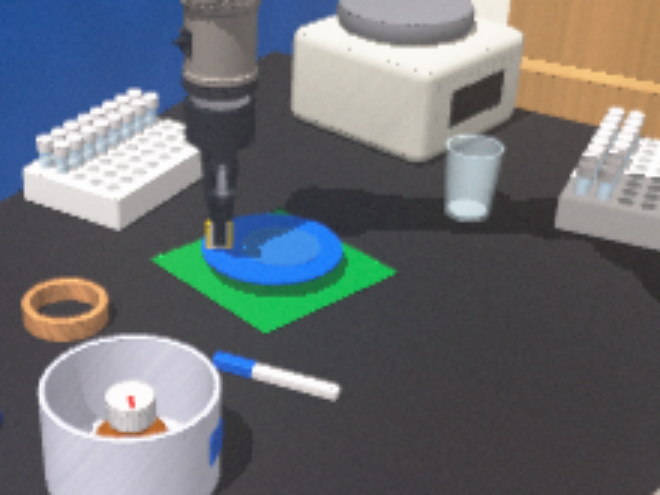

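step_arm(
  commands=[
    [0,0,0.006,0,0,0,1],
    [0,0,0.012,0,0,0,1],
    [0,0,0.018,0,0,0,1],
    [0,0,0.021,0,0,0,1],
    [0,0,0.023,0,0,0,1],
    [0,0,0.025,0,0,0,1],
    [0,0,0.026,0,0,0,1],
    [0,0,0.027,0,0,0,1],
    [0,0,0.027,0,0,0,1],
    [0,0,0.027,0,0,0,1],
  ],
)

```text
clock: 13.8
tcp_pos: [0.6446, -0.1537, 0.0904]
orientation: [2.982, 0.986, 0.002]
contact_force: [-0.2, 0.5, -0.4]
grip_width: 0.0089
```

step_arm(
  commands=[
    [0,0,0.001,0,0,0,1],
    [0,0,0.001,0,0,0,1],
    [0,0,0.002,0,0,0,1],
    [0,0,0.002,0,0,0,1],
    [0,0,0.003,0,0,0,1],
    [0,0,0.003,0,0,0,1],
    [0,0,0.003,0,0,0,1],
    [0,0,0.003,0,0,0,1],
    [0,0,0.003,0,0,0,1],
    [0,0,0.003,0,0,0,1],
  ],
)

```text
clock: 15.05
tcp_pos: [0.6447, -0.1537, 0.0904]
orientation: [2.982, 0.986, 0.002]
contact_force: [-5.3, 1.2, 13.7]
grip_width: 0.0087
```

step_arm(
  commands=[
    [0,0,0,0,0,0,1],
    [0,0,0,0,0,0,0.6],
    [0,0,0,0,0,0,0.2],
    [0,0,0,0,0,0,-0.2],
    [0,0,0,0,0,0,-0.2],
    [0,0,-0.01,0,0,0,-0.4],
    [0,0,-0.03,0,0,0,-0.4],
    [0,0,-0.07,0,0,0,-0.4],
    [0,0,-0.14,0,0,0,-0.4],
    [0,0,-0.22,0,0,0,-0.4],
  ],
)

```text
clock: 16.3
tcp_pos: [0.6444, -0.1536, 0.2026]
orientation: [2.982, 0.986, 0.002]
contact_force: [-0.1, 0.4, -0.2]
grip_width: 0.0596
```

```bash
python3 - <<'E'
from h import *
np.set_printoptions(precision=4,suppress=True)
o=readout.get_obs();Rt=R.from_rotvec(o["orientation"]);print(o["tcp_pos"],o["contact_force"],o["clock"],o["joints"])
s=grab_frame("side");w=grab_frame("wrist");t=grab_frame("top");Tl=[.5955,-.19,.003]
for p in(t,s,w):
    q=min(tip_of("lid",p),key=lambda d:np.linalg.norm(np.array(d["point"])-proj(p,Tl)));print(round(q["p"],2),q["point"],atz(p,q["point"],Tl[2]),proj(p,Tl))
cv2.imwrite("pics/c5.png",np.hstack([cv2.resize(s["img"][100:260,180:380,::-1],None,fx=2,fy=2),cv2.resize(w["img"][:,:,::-1],(400,320))]))
# cap: red stripe from side
h=cv2.cvtColor(s["img"],cv2.COLOR_RGB2HSV)
for n in("cap_top","carrier"):
  for p in(t,s):
    for q in tip_of(n,p)[:2]:print(n,round(q["p"],2),q["point"],atz(p,q["point"],.082 if n=="cap_top" else 0))
E
```

```text
[ 0.6444 -0.1536  0.2026] [-0.0772  0.4411 -0.1734] 16.3 [ 0.3991  0.5844 -0.367   1.6554  0.2471  0.9459 -0.9895]
0.58 [317.4, 185.8] [ 0.5917 -0.1982  0.003 ] [315.0456 184.7493]
0.62 [272.5, 189.4] [ 0.5878 -0.1896  0.003 ] [270.6313 188.7144]
0.77 [250.1, 241.0] [ 0.5981 -0.1905  0.003 ] [248.1907 242.638 ]
cap_top 0.48 [204.8, 205.8] [0.5169 0.1887 0.082 ]
cap_top 0.15 [384.2, 221.0] [ 0.4618 -0.4067  0.082 ]
cap_top 0.64 [222.8, 226.2] [0.5283 0.1647 0.082 ]
carrier 0.93 [209.7, 212.3] [0.5009 0.1823 0.    ]
carrier 0.57 [223.0, 256.6] [0.5159 0.1849 0.    ]
```

View pics/c5.png

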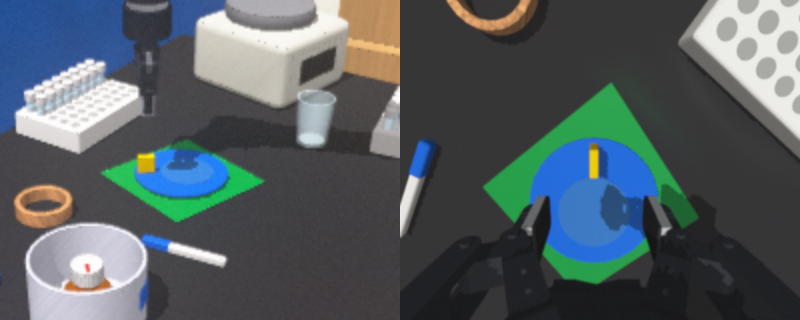

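step_arm(
  commands=[
    [0,0,-0.1,0,0,-0.02,-1],
    [0.02,-0.08,-0.195,0,0,-0.045,-1],
    [0.05,-0.18,-0.195,0,0,-0.07,-1],
    [0.08,-0.28,-0.195,0,0,-0.095,-1],
    [0.11,-0.38,-0.195,0,0,-0.12,-1],
    [0.14,-0.48,-0.195,0,0,-0.145,-1],
    [0.165,-0.58,-0.195,0,0,-0.17,-1],
    [0.194,-0.68,-0.195,0,0,-0.195,-1],
    [0.194,-0.702,-0.195,0,0,-0.222,-1],
    [0.194,-0.702,-0.195,0,0,-0.222,-1],
  ],
)

```text
clock: 18.05
tcp_pos: [0.512, 0.187, 0.2965]
orientation: [-1.651, -2.672, 0.001]
contact_force: [-0.2, -0.2, 0.6]
grip_width: 0.0857
```

step_arm(
  commands=[
    [0,0,0,0,0,-0.028,-1],
    [0,0,0,0,0,-0.056,-1],
    [0,0,0,0,0,-0.084,-1],
    [0,0,0,0,0,-0.112,-1],
    [0,0,0,0,0,-0.14,-1],
    [0,0,0,0,0,-0.168,-1],
    [0,0,0,0,0,-0.196,-1],
    [0,0,0,0,0,-0.224,-1],
    [0,0,0,0,0,-0.224,-1],
    [0,0,0,0,0,-0.224,-1],
  ],
)

```text
clock: 19.3
tcp_pos: [0.5124, 0.1861, 0.2962]
orientation: [0.46, -3.106, 0.0]
contact_force: [0.4, -0.2, -0.3]
grip_width: 0.0856
```

```bash
python3 - <<'E'
from h import *
np.set_printoptions(precision=4,suppress=True)
o=readout.get_obs();Rt=R.from_rotvec(o["orientation"]);print(o["tcp_pos"],Rt.as_matrix().round(3).tolist(),o["contact_force"],o["clock"],o["joints"])
w=grab_frame("wrist");s=grab_frame("side");t=grab_frame("top")
for n,z in(("cap_top",.082),("carrier",0)):
    for p in (w,s,t):
        for q in tip_of(n,p)[:2]:print(n,round(q["p"],2),q["point"],atz(p,q["point"],z))
for q in masks_of("cap",w)[:2]: print("capmask",q["p"],q["extent"])
h=cv2.cvtColor(w["img"],cv2.COLOR_RGB2HSV);m=(((h[:,:,0]<8)|(h[:,:,0]>172))&(h[:,:,1]>150)&(h[:,:,2]>120))
pt=np.argwhere(m)[:,::-1];print(len(pt),pt.mean(0) if len(pt) else "")
save(w,"w6")
E
```

```text
[0.5124 0.1861 0.2962] [[-0.957, -0.29, -0.002], [-0.29, 0.957, -0.0], [0.002, 0.0, -1.0]] [ 0.3813 -0.1666 -0.2534] 19.3 [ 0.3972  0.5042 -1.1307  1.8223  0.5005  1.1417  0.9602]
cap_top 0.59 [250.3, 177.3] [0.5109 0.1848 0.082 ]
cap_top 0.27 [471.6, 151.4] [0.4263 0.3774 0.082 ]
cap_top 0.79 [224.9, 227.3] [0.5208 0.1657 0.082 ]
carrier 0.85 [223.2, 258.5] [0.5108 0.1909 0.    ]
capmask 0.93 [252.4, 174.9, 46.7, 43.6]
32 [261.0938 172.6875]
```

View pics/w6.png

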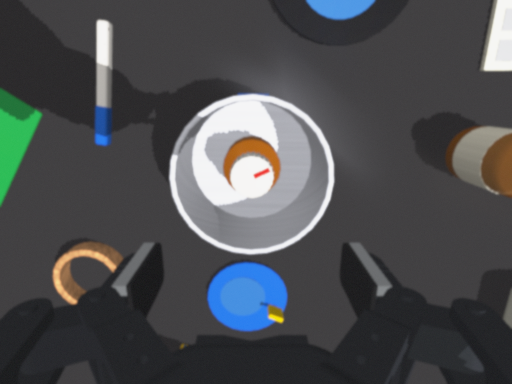

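```bash
python3 - <<'E'
from h import *
np.set_printoptions(precision=4,suppress=True)
o=readout.get_obs();w=grab_frame("wrist");im=w["img"]
from scipy.optimize import least_squares
g=cv2.GaussianBlur(cv2.cvtColor(im,cv2.COLOR_RGB2GRAY),(3,3),0).astype(float)
a=np.linspace(0,2*np.pi,180,endpoint=False)
def edge(c,z,r0,thr):
    # first pixel brighter than thr scanning radially inward
    out=[]
    for t in a:
        for rr in np.arange(r0,r0-.025,-.0004):
            u=proj(w,[c[0]+rr*np.cos(t),c[1]+rr*np.sin(t),z])
            v=cv2.getRectSubPix(g.astype(np.float32),(1,1),(float(u[0]),float(u[1])))[0,0]
            if v>thr: out.append([c[0]+rr*np.cos(t),c[1]+rr*np.sin(t)]);break
    return np.array(out)
def fit(X):
    f=least_squares(lambda q:np.hypot(*(X-q[:2]).T)-q[2],[*X.mean(0),.05],loss="soft_l1",f_scale=.001);return f.x
for thr in(150,190): print("rim",fit(edge([.512,.186],.093,.09,thr)))
m=masks_of("cap",w)[0]["pixels"];wh=(im.min(2)>170)&m
pts=cv2.convexHull(np.argwhere(wh)[:,::-1].astype(np.int32))[:,0];X=np.array([atz(w,u,.082)[:2] for u in pts]);print("cap",fit(X),len(X))
print(rel([.512,.186,.15]))
E
```

```text
rim [0.5104 0.186  0.0765]
rim [0.5104 0.1859 0.0758]
cap [0.5098 0.1858 0.0209] 26
(array([ 0.0002, -0.002 ,  0.293 ]), array([0., 0., 0.]))
```

step_arm(
  commands=[
    [0.004,0,0.06,0,0,0,-1],
    [0.004,0,0.13,0,0,0,-1],
    [0.004,0,0.19,0,0,0,-1],
    [0.004,0,0.25,0,0,0,-1],
    [0.004,0,0.3,0,0,0,-1],
    [0.004,0,0.332,0,0,0,-1],
    [0.004,0,0.332,0,0,0,-1],
    [0.004,0,0.332,0,0,0,-1],
    [0.004,0,0.332,0,0,0,-1],
    [0.004,0,0.332,0,0,0,-1],
  ],
)

```text
clock: 21.15
tcp_pos: [0.5102, 0.1865, 0.1311]
orientation: [0.469, -3.106, -0.0]
contact_force: [-0.8, -0.0, 0.3]
grip_width: 0.0851
```

```bash
python3 - <<'E'
from h import *
np.set_printoptions(precision=4,suppress=True)
o=readout.get_obs();print(o["tcp_pos"],o["contact_force"],o["moment"],o["clock"],o["joints"]);print(rel([.5102,.1859,.130],R.from_rotvec(o["orientation"])))
w=grab_frame("wrist")
for q in tip_of("cap_top",w)[:1]+[]:print(q["p"],q["point"],atz(w,q["point"],.082))
h=cv2.cvtColor(w["img"],cv2.COLOR_RGB2HSV);m=(((h[:,:,0]<8)|(h[:,:,0]>172))&(h[:,:,1]>130)&(h[:,:,2]>90)).astype(np.uint8)
n,l,st,ce=cv2.connectedComponentsWithStats(m);print([(st[i].tolist(),ce[i].round(1).tolist()) for i in range(1,n) if st[i,4]>8])
E
```

```text
[0.5102 0.1865 0.1311] [-0.8276 -0.0312  0.2995] [-0.0107  0.0595 -0.0274] 21.15 [ 0.2485  0.6961 -0.9472  1.9586  0.741   0.8802  0.7739]
(array([ 0.0004, -0.0011,  0.0023]), array([0., 0., 0.]))
0.69 [247.0, 270.6] [0.5097 0.1844 0.082 ]
[([253, 254, 36, 21, 321], [270.7, 263.8])]
```

step_arm(
  commands=[
    [0,0,0.002,0,0,0,0.2],
    [0,0,0.002,0,0,0,1],
    [0,0,0.002,0,0,0,1],
    [0,0,0.002,0,0,0,1],
    [0,0,0.002,0,0,0,1],
    [0,0,0.002,0,0,0,1],
    [0,0,0.002,0,0,0,1],
    [0,0,0.002,0,0,0,1],
    [0,0,0.002,0,0,0,1],
    [0,0,0.002,0,0,0,1],
  ],
  newtons=40,
)

```text
clock: 22.5
tcp_pos: [0.5102, 0.1857, 0.13]
orientation: [0.468, -3.106, 0.002]
contact_force: [-0.5, -4.5, 5.7]
grip_width: 0.0402
```

```bash
cat > st.py <<'E'
from h import *
np.set_printoptions(precision=4,suppress=True)
def stat(ztop=.082):
    o=readout.get_obs();M=R.from_rotvec(o["orientation"]).as_matrix();yaw=np.degrees(np.arctan2(M[1,0],M[0,0]))
    print("t",o["clock"],"tcp",o["tcp_pos"],"yaw",round(yaw,2),"F",o["contact_force"],"M",o["moment"],"grip",round(o["grip_width"],4),"j7",round(o["joints"][6],3))
    w=grab_frame("wrist");h=cv2.cvtColor(w["img"],cv2.COLOR_RGB2HSV);m=(((h[:,:,0]<8)|(h[:,:,0]>172))&(h[:,:,1]>130)&(h[:,:,2]>90)).astype(np.uint8)
    m[:200]=0
    n,l,s,ce=cv2.connectedComponentsWithStats(m)
    if n>1:
        i=1+np.argmax(s[1:,4]);X=np.array([atz(w,u,ztop)[:2] for u in np.argwhere(l==i)[:,::-1]])
        v=np.linalg.svd(X-X.mean(0))[2][0];d=X.mean(0)-[.5102,.1860];v*=np.sign(v@d)
        print("stripe n",s[i,4],"axis deg",round(np.degrees(np.arctan2(v[1],v[0])),1),"from centre",round(np.degrees(np.arctan2(d[1],d[0])),1),d,
              "minus yaw",round((np.degrees(np.arctan2(v[1],v[0]))-yaw)%360,1))
    return w
E
python3 -c "
from st import *
w=stat();save(w,'w7')"
```

```text
t 22.5 tcp [0.5102 0.1857 0.13  ] yaw -162.85 F [-0.5049 -4.5409  5.6668] M [-0.6958  0.1929  0.0219] grip 0.0402 j7 0.773
stripe n 327 axis deg 132.6 from centre 133.8 [-0.0071  0.0074] minus yaw 295.4
```

View pics/w7.png

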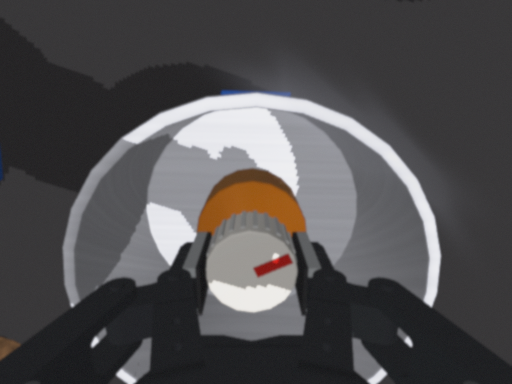

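step_arm(
  commands=[
    [0,0,0,0,0,0.025,1],
    [0,0,0.001,0,0,0.05,1],
    [0,0,0.001,0,0,0.08,1],
    [0,0,0.001,0,0,0.108,1],
    [0,0,0.002,0,0,0.136,1],
    [0,0,0.002,0,0,0.164,1],
    [0,0,0.002,0,0,0.192,1],
    [0,0,0.003,0,0,0.22,1],
    [0,0,0.003,0,0,0.25,1],
    [0,0,0.003,0,0,0.25,1],
  ],
)

```text
clock: 23.8
tcp_pos: [0.5108, 0.1868, 0.1289]
orientation: [1.862, 2.529, 0.002]
contact_force: [1.8, 2.1, 0.1]
grip_width: 0.0408
```

```bash
python3 -c "
from st import *
w=stat(.081)"
```

```text
t 23.8 tcp [0.5108 0.1868 0.1289] yaw 107.29 F [1.8258 2.0928 0.0912] M [ 0.4199 -0.4966 -0.0455] grip 0.0408 j7 -0.574
stripe n 331 axis deg 41.5 from centre 42.5 [0.0081 0.0074] minus yaw 294.2
```

step_arm(
  commands=[
    [0,0,0,0,0,0.009,1],
    [0,0,0,0,0,0.018,1],
    [0,0,0,0,0,0.027,1],
    [0,0,0.001,0,0,0.036,1],
    [0,0,0.001,0,0,0.045,1],
    [0,0,0.001,0,0,0.054,1],
    [0,0,0.001,0,0,0.063,1],
    [0,0,0.001,0,0,0.07,1],
    [0,0,0.001,0,0,0.07,1],
    [0,0,0.001,0,0,0.07,1],
  ],
)

```text
clock: 25.1
tcp_pos: [0.5112, 0.1868, 0.1285]
orientation: [2.366, 2.066, 0.003]
contact_force: [3.0, 0.8, 0.3]
grip_width: 0.041
```

```bash
python3 -c "
from st import *
w=stat(.0805)"
```

```text
t 25.1 tcp [0.5112 0.1868 0.1285] yaw 82.26 F [2.9687 0.7723 0.26  ] M [ 0.0564 -0.7316  0.0341] grip 0.041 j7 -0.941
stripe n 326 axis deg 17.4 from centre 18.0 [0.0106 0.0034] minus yaw 295.1
```

step_arm(
  commands=[
    [0,0,0,0,0,0.009,1],
    [0,0,0,0,0,0.018,1],
    [0,0,0,0,0,0.027,1],
    [0,0,0.001,0,0,0.036,1],
    [0,0,0.001,0,0,0.045,1],
    [0,0,0.001,0,0,0.054,1],
    [0,0,0.001,0,0,0.063,1],
    [0,0,0.001,0,0,0.07,1],
    [0,0,0.001,0,0,0.07,1],
    [0,0,0.001,0,0,0.07,1],
  ],
)

```text
clock: 26.4
tcp_pos: [0.512, 0.1875, 0.1284]
orientation: [2.759, 1.501, 0.007]
contact_force: [4.6, 2.0, 1.9]
grip_width: 0.0408
```

```bash
python3 -c "
from st import *
w=stat(.080)"
```

```text
t 26.4 tcp [0.512  0.1875 0.1284] yaw 57.09 F [4.6364 2.0006 1.9137] M [ 0.2712 -1.0959  0.4676] grip 0.0408 j7 -1.308
stripe n 333 axis deg 15.0 from centre 14.2 [0.0109 0.0027] minus yaw 317.9
```

step_arm(
  commands=[
    [0,0,0,0,0,-0.025,1],
    [-0.001,0,-0.001,0,0,-0.05,1],
    [-0.001,0,-0.001,0,0,-0.08,1],
    [-0.002,0,-0.001,0,0,-0.108,1],
    [-0.002,0,-0.002,0,0,-0.136,1],
    [-0.002,0,-0.002,0,0,-0.164,1],
    [-0.002,0,-0.002,0,0,-0.192,1],
    [-0.002,0,-0.003,0,0,-0.22,1],
    [-0.002,0,-0.003,0,0,-0.25,1],
    [-0.002,0,-0.003,0,0,-0.25,1],
  ],
)

```text
clock: 27.7
tcp_pos: [0.5094, 0.1869, 0.1296]
orientation: [-0.886, -3.014, -0.002]
contact_force: [-2.8, 0.3, 6.7]
grip_width: 0.0407
```

```bash
python3 -c "
from st import *
w=stat(.0815);stat(.0815);save(w,'w8')"
```

```text
t 27.7 tcp [0.5094 0.1869 0.1296] yaw 147.23 F [-2.7801  0.2915  6.6754] M [0.1486 0.6576 0.0565] grip 0.0407 j7 0.017
stripe n 330 axis deg 103.8 from centre 103.8 [-0.0025  0.0101] minus yaw 316.6
t 27.75 tcp [0.5095 0.1869 0.1297] yaw 147.14 F [-2.1896  0.9321  6.2679] M [0.2136 0.6684 0.0828] grip 0.0406 j7 0.016
stripe n 331 axis deg 103.8 from centre 103.7 [-0.0025  0.0101] minus yaw 316.7
```

View pics/w8.png

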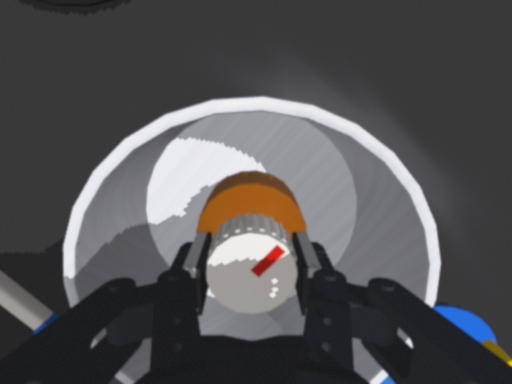

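step_arm(
  commands=[
    [0,0,0,0,0,-0.002,1],
    [0,0,0,0,0,-0.002,1],
    [0,0,0,0,0,-0.002,1],
    [0,0,0,0,0,-0.002,1],
    [0,0,0,0,0,-0.002,1],
    [0,0,0,0,0,-0.002,1],
    [0,0,0,0,0,-0.002,1],
    [0,0,0,0,0,-0.002,1],
    [0,0,0,0,0,-0.002,1],
    [0,0,0,0,0,-0.002,1],
  ],
)

```text
clock: 29.05
tcp_pos: [0.5094, 0.1869, 0.1297]
orientation: [-0.87, -3.018, -0.002]
contact_force: [1.4, 0.2, 4.7]
grip_width: 0.0408
```

```bash
python3 -c "
from st import *
stat(.0815)
s=grab_frame('side');Tl=[.5955,-.191,.003]
q=min(tip_of('lid',s),key=lambda d:np.linalg.norm(np.array(d['point'])-proj(s,Tl)));print('lid',q['p'],atz(s,q['point'],.003))
for n in('marker','tape','beaker','bottle'): print(n,[atz(s,d['point'],.007 if n=='marker' else 0) for d in tip_of(n,s)[:1]])
stat(.0815)
print(r.hand_in())"
```

```text
t 29.05 tcp [0.5094 0.1869 0.1297] yaw 147.84 F [1.3784 0.2023 4.6788] M [ 0.0905 -0.236   0.002 ] grip 0.0408 j7 0.026
stripe n 331 axis deg 104.4 from centre 104.1 [-0.0025  0.0102] minus yaw 316.6
lid 0.63 [ 0.6061 -0.1979  0.003 ]
marker [array([ 0.5439, -0.2507,  0.007 ])]
tape [array([0.7434, 0.0097, 0.    ])]
beaker [array([ 0.4596, -0.4286,  0.    ])]
bottle [array([0.43  , 0.4377, 0.    ])]
t 29.4 tcp [0.5093 0.1869 0.1297] yaw 147.84 F [1.7859 0.14   5.1629] M [-0.0284 -0.236  -0.0109] grip 0.0407 j7 0.026
stripe n 331 axis deg 104.4 from centre 104.1 [-0.0025  0.0102] minus yaw 316.6
the job is handed in; nothing more can be done
None
```

The job is done and handed in at about 29 s of the 72 s allowed; no verdict was reported.

**Lid:** I pinched it by the yellow tab and tipped the tab side up 12° with the opposite edge on the rim. Then I lifted it away, lowered it onto the mat until it touched (13.7 N), and released it. The picture after release showed it flat and right way up. Three cameras put its centre within 2 to 8 mm of the mat's centre. The last side-view reading was looser, about 12 mm off.

**Cap:** I turned it clockwise until it stopped: the red stripe stayed at about 15° while the pads slipped about 23° at 0.47 N m. Then I backed it off. The stripe settled at 104.4°, which is 89.4° from home by the stripe's own direction, or 89.9° measured from the cap's centre. It was steady over the last 0.35 s, still gripped at 40 N.

**Bystanders:**
- **Beaker and bottle:** these read within about 1 cm of where they started.
- **Tape:** this read about 2 cm off in one view.
- **Marker:** the last network reading was wrong. It put the marker on the mat at (0.54, −0.25), while it started at (0.46, 0.01). Pictures taken after the lid was set down show it lying in its original place. I handed in without resolving this reading. The arm passed well above the marker, so I think it is a false detection.

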